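# Fit the drill-jig cover on its hidden pin and hold it down

## Task

Push the aluminium jig base along the bench, without lifting it, until its side lies flat along the dark steel fence, between the two yellow marks. Then take the blue cover by its handle, slide it over the base and under the two claws until the hidden hole in its underside drops over the brass pin, and press it down against the spring, flat on the base and square with it. Finish while still holding it fully down with the gripper, and leave the other things alone.

Things in the scene. Friction and masses are not known exactly. Their poses are not given: they have to be found in the camera images.
- fence: Dark steel fence bar fixed to the bench, 230 long (its x) x 20 (y) x 18 mm high; origin at the centre of its underside. The base must lie against its +y face. Yellow stripes 8 mm wide mark it at x = -104 and +104 mm. With the base against it and centred, the base's origin is at x = 0, y = +65 mm in this frame, same yaw.
- jig_base: Loose aluminium jig base, about 0.85 kg: slab 140 (x) x 110 (y) x 20 mm high, origin at the centre of its underside. It starts 70 to 120 mm off the fence on the fence's +y side, turned up to 0.3 rad from it. Its rear is +x, where two steel claws stand (see claw_lip). A brass pin and a black sprung disc of 44 mm diameter round it stand at x = 2, y = 0 mm.
- claw_lip (a point): Middle of the lower front edge of the claws' lips: x = 42, y = 0 mm on the base, 52 mm above its underside. The two claws are 26 mm wide, centred at y = -40 and +40 mm; their posts stand from x = 56 to 70 mm, and the lips, 52 to 60 mm above the bench, reach forward (-x) to x = 42 mm.
- pin_tip (a point): Centre of the brass pin's tip, 30 mm above the base's underside, 10 mm above the slab. Pin 12 mm diameter, its upper 4 mm tapered to a flat nose 6 mm across.
- jig_cover: Loose blue plate, about 0.42 kg, 100 (x) x 80 (y) x 16 mm, origin at the centre of its underside, where a blind hole opens (15 mm diameter, 12 deep, not visible from above). Black bar handle on top, 50 (x) x 16 (y) mm, 16 to 56 mm above the underside, centred. Its x goes along the base's x, either way round. On the pin, its rear edge is 10 mm under the lips, 4 mm from the posts.
- ejector (a joint): Sprung disc: 0 = up, 5 mm proud of the slab; 0.005 m = flush. Its spring pushes up 8 N at 0, 12 N at flush: 7 to 9 N beyond the cover's weight hold the cover flat; let go, it rises again. Cover's underside above the bench: 30 mm sliding on the pin's nose, 25 dropped on and unpressed, 20 fully down.
- drill_chuck: Bystander: steel drill chuck standing upright, 55 mm diameter, 80 mm high, origin at the centre of its underside. It and the cover may be found in each other's place.
- flange_a: Bystander: bright steel ring, 44 mm diameter, 12 mm high, origin at the centre of its underside.
- flange_b: Bystander: dark steel ring, 44 mm diameter, 12 mm high, origin at the centre of its underside.
- spray_bottle: Bystander: white plastic bottle, 72 mm diameter, 190 mm high, origin at the centre of its underside.
- screwdriver: Bystander: screwdriver with red handle lying on the bench.
Mind the look-alikes: they are no part of the job. Of the things that look like the jig_base, the largest one is meant.

How it is judged (in metres and radians):
On the way, in this order (a step that is already met when the one before it is completed fails the run):
1. the base lies flat along the fence between the marks (y of jig_base in the frame of fence between 0.06 and 0.0685 m and x of jig_base in the frame of fence between -0.032 and 0.032 m and angle between the x axis of jig_base and the x axis of fence, either way round below 0.06 rad), for 0.2 s.
2. the cover has dropped over the pin, under the claws (horizontal distance between jig_cover and pin_tip below 0.004 m and z of jig_cover in the frame of jig_base below 0.0268 m and angle between jig_cover's own z axis and vertical below 0.1 rad), for 0.1 s.
At the end, for the whole second after the job is handed in: The robot still presses the cover (over 2 N); it is on the pin (3.5 mm), flat on the base (within 1.8 mm of fully down, 0.035 rad; disc pressed over 3.5 mm), square to it (0.12 rad); the base lies along the fence (gap under 5.5 mm, 0.07 rad), within 34 mm of the middle of the marks (y of jig_base in the frame of fence between 0.06 and 0.0705 m and x of jig_base in the frame of fence between -0.034 and 0.034 m and angle between the x axis of jig_base and the x axis of fence, either way round below 0.07 rad and angle between jig_base's own z axis and vertical below 0.03 rad and horizontal distance between jig_cover and pin_tip below 0.0035 m and z of jig_cover in the frame of jig_base between 0.018 and 0.0218 m and angle between the x axis of jig_cover and the x axis of jig_base, either way round below 0.12 rad and angle between the z axis of jig_cover and the z axis of jig_base, either way round below 0.035 rad and value of joint ejector above 0.0035 m and contact force between any of the fingers, the arm and jig_cover above 2 N); the arm keeps its last pose, push and grip.
It fails at once if the base is lifted off the bench or tipped (height (world z) of jig_base above 0.015 m or angle between jig_base's own z axis and vertical above 0.2 rad).
It fails at once if a bystander is disturbed (distance of any of drill_chuck, flange_a, flange_b, spray_bottle, screwdriver from where it was at the start of the episode above 0.03 m).
It also fails if it takes over 69 s, if anything falls off the work surface, if the arm or the gripper's body presses on something with over 40 N, if the wrist force passes 120 N, or if a joint passes its speed limit or range.

## Robot

A 6-joint arm with a two-finger parallel gripper is mounted at the origin on the work surface. World frame = base frame: x ahead of the robot, y to its left, z up, the work surface at z = 0. Lengths are in mm, angles in degrees, forces in N, time in s.
With the tool pointing down it reaches from about 425 to 950 mm from the base axis. Payload 14.7 kg.
Tool frame: the origin (TCP) lies at the very end of the fingers, on their centre line; the grasp point (between the pads) lies 19 mm behind it; z points along the fingers, y is the line along which they close (so a half turn about z gives the same grasp; the last joint's range is limited). The gripper opens to 85 mm and grips with 20 to 120 N. Pads are 22 mm wide; open, the fingers measure 114 mm over their backs; the gripper's body (76 mm by 85 mm) begins 54 mm behind the grasp point. The pads swing forward as they close: fully open they stand 13 mm farther back than shut.
Start: joints at [71.413, 27.513, 91.461, -0, 61.026, -2.67], TCP at [178.232, 625.08, 231.297] pointing down, gripper open.
Joint ranges: [-157.49, 157.49], [-46.99, 117.5], [13.45, 153.17], [-89.5, 269.5], [5.16, 153.95], [-167.48, 167.48]. Speed limits (degrees/s): [108.29, 108.29, 136.94, 172.46, 172.46, 172.46].

## Interface

Orientations are given as a 3x3 rotation matrix whose columns are the frame's x, y, z axes.
In Python, from workcell import * gives the robot as it stands. The module is installed in compiled form; this text tells all that it offers.
- The arm moves only by the tool play_rows, never from a script. Its argument "series" is a list of rows, each a list of 6 numbers: the shift along the tool's x, y, z scaled (see below), then the turn, a rotation vector about the tool's x, y, z scaled (see below). A call has 1 to 8 rows; each row shifts and turns the commanded pose from where the row before left it, along the tool's axes as they then stand; what a row does not reach is not made up. The controller multiplies each number of a shift by 0.1 m and each number of a turn by 4 degrees. A row lasts 1/8 s, in which the tool goes at most 62.5 mm and 10.7 degrees, less where a joint would pass 70% of its speed; a pose out of reach is approached as far as the arm can. A call with a number of a shift or a turn outside -1 to 1 is refused whole. A call with a gripper value outside its range is refused whole. "claw" is the opening, from 0 (shut) to 1 (fully open), set as the call begins (left out, the last holds). The fingers move at their own pace and stop on an object; "force" is the grip in N (left out, the last holds). Time passes only in rows, so rows that do not move let the fingers close. It gives the time, the measured TCP pose, the force, the opening and the grip force at its end, in the units of the state.
- get_obs(): the state, without advancing time (a new reading comes with each control period).
- get_image(name): name is "side" or "top"; returns the picture (400x640x3 uint8, blue, green, red); there is no depth.
- camera_info(name): a dict with "mtx" (3x3 intrinsics, pixels), "position" and "orientation" of the camera in the world. Camera axes: x right, y down, z forward; pixel columns grow to the right and rows downward; lengths in mm; the calibration is good to about 2 mm. A picture is of the moment at which its call begins. camera_info takes no time and is no camera call.
- finish_job(): hands the job in; it is judged then, once.
The state is a dict: "time_s": time; "joint_pos": joint angles; "qvel": joint speeds; "effort": joint torques, N m; "ee_pos": TCP position; "eef_rot": TCP orientation; "contact_force": force on the tool from outside, world axes, zero at the start; "ft_torque": the same for the moment, N m; "width": finger opening in mm; "grasp_force": force on a finger pad.
Only numpy, scipy, OpenCV 4.12 (cv2) and the standard library are available. Lean on these libraries where they do the work, as an engineer would, in place of code of your own. Each camera call takes 0.05 s, during which the arm holds its last target. There are 200 camera calls.

## Working session

There is one attempt and no reset: what is moved stays moved. The work goes in short steps, Python scripts to look and compute and a tool call to move; the robot and the scene stay as the last step left them, time stands still between calls to the robot, and variables do not carry over. Pictures are saved under pics/ and viewed, at most 10 in all, crops included, and the job is handed in when it is done.

Besides the shell and the picture viewer there is one more tool, called by a JSON object that holds its "op" and its "data", one argument or row to a line. play_rows: Moves the arm, as the interface text tells. Shifts and turns lie within -1 to 1; 1 stands for 0.1 m of shift or 4 degrees of turn. Its arguments: {"type":"object","properties":{"series":{"type":"array","items":{"type":"array","items":{"type":"number"}}},"claw":{"type":"number"},"force":{"type":"number"}},"required":["series"]}

```bash
mkdir -p pics; python3 - <<'E'
from workcell import *
import cv2,numpy as np
np.set_printoptions(precision=4,suppress=True)
for n in("top","side"):
    cv2.imwrite(f"pics/{n}0.png",get_image(n)); c=camera_info(n); print(n,c)
o=get_obs(); print(o)
E
```

```text
top {'mtx': array([[366.8484,   0.    , 327.2291],
       [  0.    , 366.8484, 196.8458],
       [  0.    ,   0.    ,   1.    ]]), 'position': array([422.5307, -17.9252, 943.0229]), 'orientation': array([[-0.0021, -0.9861,  0.1664],
       [-0.9998,  0.0054,  0.0195],
       [-0.0201, -0.1663, -0.9859]])}
side {'mtx': array([[465.3702,   0.    , 324.8298],
       [  0.    , 465.3702, 197.7422],
       [  0.    ,   0.    ,   1.    ]]), 'position': array([  260.6607, -1032.2963,   784.945 ]), 'orientation': array([[ 0.9618, -0.1433,  0.2333],
       [-0.2735, -0.5422,  0.7945],
       [ 0.0126, -0.828 , -0.5606]])}
{'time_s': 0.1, 'joint_pos': array([71.4163, 27.5444, 91.4899, -0.0009, 61.0263, -2.6702]), 'qvel': array([ 0.0679, -0.0573, -0.1237, -0.0036, -0.0321,  0.0845]), 'effort': array([  0.001 , -95.225 , -43.1044,  -0.0003,   0.0052,   0.0001]), 'ee_pos': array([178.092 , 624.7481, 230.759 ]), 'eef_rot': array([[-0.9617,  0.2742, -0.0003],
       [ 0.2742,  0.9617, -0.001 ],
       [ 0.    , -0.0011, -1.    ]]), 'contact_force': array([ 1.107 , -0.2277,  0.0076]), 'ft_torque': array([-0.0211,  0.0279, -0.0119]), 'grasp_force': 0.0, 'width': 85.39251644753136}
```

View pics/top0.png

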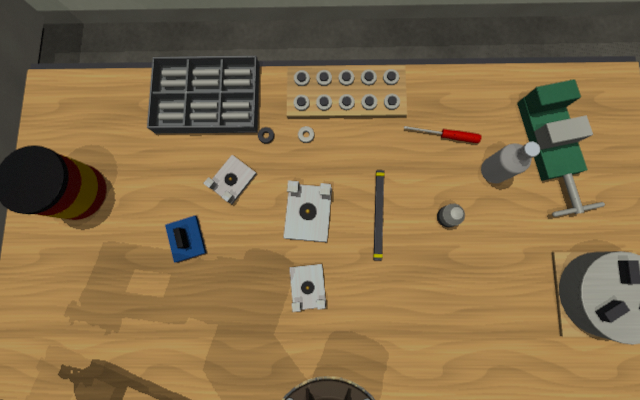

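View pics/side0.png

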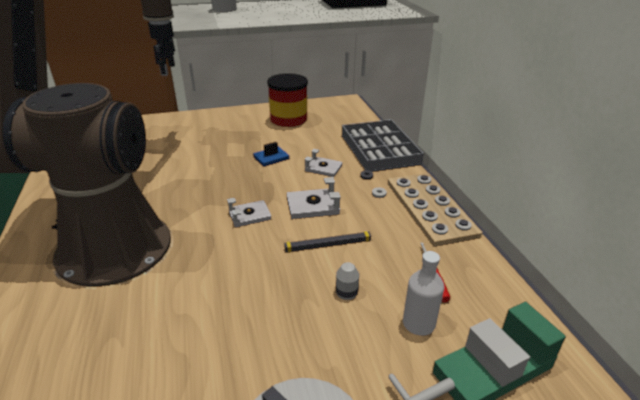

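Top view: largest base at (308,212), claws towards +x; fence at (379,215); blue cover at (186,240); smaller look-alikes at (232,180) and (308,288); chuck at (451,215). The side view agrees. Now an enlargement to measure.

```bash
cat > h.py <<'E'
from workcell import *
import cv2,numpy as np
np.set_printoptions(precision=4,suppress=True)
def ray(n,uv,z):
    c=camera_info(n); d=c['orientation']@np.linalg.inv(c['mtx'])@np.array([uv[0],uv[1],1.])
    p=np.array(c['position']); return (p+d*(z-p[2])/d[2])[:2]
def proj(n,P):
    c=camera_info(n); q=(np.atleast_2d(P)-c['position'])@c['orientation']@np.array(c['mtx']).T
    return q[:,:2]/q[:,2:]
def rect(n,m,z):
    k=cv2.findContours(m,cv2.RETR_EXTERNAL,cv2.CHAIN_APPROX_NONE)[0]
    k=max(k,key=cv2.contourArea)[:,0,:].astype(float)
    w=np.array([ray(n,p,z) for p in k]).astype(np.float32)
    return cv2.minAreaRect(w)
E
python3 - <<'E'
from h import *
im=cv2.imread("pics/top0.png")
cv2.imwrite("pics/crop0.png",cv2.resize(im[140:290,150:400],None,fx=3.2,fy=3.2,interpolation=cv2.INTER_CUBIC))
hsv=cv2.cvtColor(im,cv2.COLOR_BGR2HSV)
y=cv2.inRange(hsv,(25,180,120),(35,255,255)); y[:,:340]=0;y[:,420:]=0
n,l,s,c=cv2.connectedComponentsWithStats(y)
for i in range(1,n): print("yel",s[i],c[i],ray("top",c[i],18))
b=cv2.inRange(hsv,(100,150,50),(125,255,255)); print("cover",rect("top",b,16))
w=cv2.inRange(hsv,(0,0,150),(180,60,255)); w[:,:270]=0;w[:,340:]=0;w[:178]=0;w[255:]=0
n,l,s,c=cv2.connectedComponentsWithStats(w)
for i in range(1,n): print("w",s[i],c[i])
print("base",rect("top",w,20))
E
```

```text
yel [376 172   9   4  28] [379.6429 173.6786] [ 638.503  -134.8743]
yel [373 254  10   4  33] [377.7273 255.3636] [ 430.5906 -124.7632]
cover ((473.5047607421875, 361.5863037109375), (97.98397827148438, 79.66316223144531), 17.504770278930664)
w [287 181  12  11 107] [292.4766 185.7477]
w [ 284  183   47   58 1880] [308.1229 214.1612]
base ((544.4288330078125, 50.26152038574219), (108.9411392211914, 146.55484008789062), 84.8570327758789)
```

View pics/crop0.png

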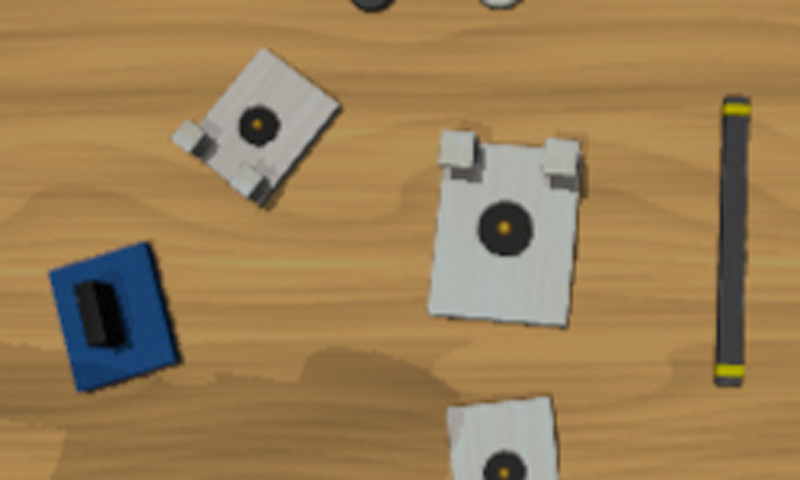

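Crop: base's front corners at (428,313) and (567,327), disc at (505,228) in crop pixels; fence stripes at (737,109) and (730,371); the cover's long side runs (150,242)→(182,362). I'll work in the fence frame.

```bash
cat >> h.py <<'E'
FA=np.array([638.503,-134.874]);FB=np.array([430.59,-124.763]);FC=(FA+FB)/2
fx=(FA-FB)/np.linalg.norm(FA-FB);fy=np.array([-fx[1],fx[0]])
def fen(p): d=np.asarray(p)[:2]-FC; return np.array([d@fx,d@fy])
def tcp():
    o=get_obs();R=o['eef_rot'];f=fen(o['ee_pos'])
    print('t',o['time_s'],'tcp fence',f,'z',o['ee_pos'][2],'yaw tool y rel fence y',np.degrees(np.arctan2(R[:2,1]@fx*-1,R[:2,1]@fy)),'tilt',R[:,2],'F',o['contact_force'],'w',o['width'],o['grasp_force'])
E
python3 - <<'E'
from h import *
tcp()
c=lambda u,v:(150+u/3.2-.34,140+v/3.2-.34)
for n,p,z in[("FL",(428,313),20),("FR",(567,327),20),("disc",(505,228),25),("pin",(504,227),30)]: print(n,fen(ray("top",c(*p),z)))
im=cv2.imread("pics/top0.png");g=cv2.cvtColor(im,cv2.COLOR_BGR2GRAY)
m=(g<70).astype(np.uint8)*255; m[:,:290]=0;m[:,325:]=0;m[:197]=0;m[228:]=0
k=cv2.findContours(m,0,1)[0];k=max(k,key=cv2.contourArea);cc=cv2.minEnclosingCircle(k);print(cc,fen(ray("top",cc[0],25)))
cv=np.array([473.5,361.6]);print("cover",fen(cv),"yaw rel",17.5+2.78)
print([fen(ray("top",c(*p),16)) for p in[(50,272),(150,242),(182,362),(78,392)]])
E
```

```text
t 0.1 tcp fence [-392.6857  736.3617] z 230.7590153373119 yaw tool y rel fence y -13.12893284933179 tilt [-0.0003 -0.001  -1.    ] F [ 1.107  -0.2277  0.0076] w 85.39251644753136 0.0
FL [-70.6755 237.293 ]
FR [-76.6076 127.7849]
disc [ -1.534  180.1674]
pin [ -1.4095 180.5941]
((307.57366943359375, 211.2894744873047), 8.437631607055664) [ -2.4866 179.8584]
cover [-84.8444 487.8732] yaw rel 20.28
[array([-51.6772, 542.1412]), array([-24.1455, 464.3782]), array([-117.5322,  428.9923]), array([-144.4965,  508.6487])]
```

{"op": "play_rows", "data": {
  "series": [
    [0, 0, 0, 0, 0, -0.82],
    [0, 0, 0, 0, 0, -0.82],
    [0, 0, 0, 0, 0, -0.82],
    [0, 0, 0, 0, 0, -0.82]
  ],
  "claw": 0,
  "force": 40
}}

```text
time_s: 0.6
ee_pos: [178.1, 624.9, 230.9]
eef_rot: [[-0.999, 0.047, -0.0], [0.047, 0.999, -0.001], [0.0, -0.001, -1.0]]
contact_force: [0.2, 0.4, -0.1]
width: 12.2
grasp_force: 0.0
```

```bash
python3 -c "
from h import *
tcp()"
```

```text
t 0.6 tcp fence [-392.6361  736.479 ] z 230.9266747071355 yaw tool y rel fence y 0.09666334157848705 tilt [-0.0002 -0.0007 -1.    ] F [ 0.1599  0.4144 -0.126 ] w 12.201567804196815 0.0
```

{"op": "play_rows", "data": {
  "series": [
    [-0.327, -0.385, 0, 0, 0, 0],
    [-0.327, -0.385, 0, 0, 0, 0],
    [-0.327, -0.385, 0, 0, 0, 0],
    [-0.327, -0.385, 0, 0, 0, 0],
    [-0.327, -0.385, 0, 0, 0, 0],
    [-0.327, -0.385, 0, 0, 0, 0],
    [-0.327, -0.385, 0, 0, 0, 0],
    [-0.327, -0.385, 0, 0, 0, 0]
  ]
}}

```text
time_s: 1.6
ee_pos: [425.2, 303.2, 231.2]
eef_rot: [[-0.999, 0.049, -0.0], [0.049, 0.999, -0.0], [0.0, -0.0, -1.0]]
contact_force: [0.7, -0.2, 0.4]
width: -0.3
grasp_force: 0.0
```

{"op": "play_rows", "data": {
  "series": [
    [-0.327, -0.385, 0, 0, 0, 0],
    [-0.327, -0.385, 0, 0, 0, 0],
    [-0.327, -0.385, 0, 0, 0, 0],
    [-0.327, -0.385, 0, 0, 0, 0],
    [0, 0, 0.4, 0, 0, 0],
    [0, 0, 0.4, 0, 0, 0],
    [0, 0, 0.4, 0, 0, 0],
    [0, 0, 0.4, 0, 0, 0]
  ]
}}

```text
time_s: 2.6
ee_pos: [547.5, 144.4, 69.9]
eef_rot: [[-0.999, 0.049, -0.0], [0.049, 0.999, -0.0], [0.0, -0.0, -1.0]]
contact_force: [-0.1, -0.3, 0.3]
width: 0.3
grasp_force: 0.0
```

```bash
python3 -c "
from h import *
tcp()"
```

```text
t 2.6 tcp fence [ -0.4175 274.4969] z 69.9283004968117 yaw tool y rel fence y -0.02294650426696778 tilt [-0.0002 -0.     -1.    ] F [-0.0844 -0.2971  0.2574] w 0.3094396785918439 0.0
```

{"op": "play_rows", "data": {
  "series": [
    [0, 0, 0.31, 0, 0, 0],
    [0, 0, 0.3, 0, 0, 0],
    [0, 0, 0, 0, 0, 0],
    [0, -0.1, 0, 0, 0, 0],
    [0, -0.1, 0, 0, 0, 0],
    [0, -0.06, 0, 0, 0, 0],
    [0, -0.06, 0, 0, 0, 0],
    [0, -0.06, 0, 0, 0, 0]
  ]
}}

```text
time_s: 3.6
ee_pos: [546.6, 106.6, 11.1]
eef_rot: [[-0.999, 0.049, 0.002], [0.049, 0.999, 0.001], [-0.002, 0.001, -1.0]]
contact_force: [0.8, 8.9, 3.5]
width: 0.1
grasp_force: 4.6
```

{"op": "play_rows", "data": {
  "series": [
    [0, -0.08, 0, 0, 0, 0],
    [0, -0.08, 0, 0, 0, 0],
    [0, -0.08, 0, 0, 0, 0],
    [0, -0.08, 0, 0, 0, 0],
    [0, -0.08, 0, 0, 0, 0],
    [0, -0.08, 0, 0, 0, 0],
    [0, -0.08, 0, 0, 0, 0]
  ]
}}

```text
time_s: 4.47
ee_pos: [543.7, 50.6, 11.0]
eef_rot: [[-0.999, 0.049, 0.002], [0.049, 0.999, 0.001], [-0.002, 0.001, -1.0]]
contact_force: [1.0, 10.3, 4.0]
width: -0.4
grasp_force: 5.0
```

```bash
python3 -c "
from h import *
tcp()
im=get_image('top');cv2.imwrite('pics/p1.png',cv2.resize(im[140:290,200:400],None,fx=4,fy=4,interpolation=2))"
```

```text
t 4.475 tcp fence [  0.3348 180.6934] z 10.998546104045413 yaw tool y rel fence y -0.02847842369889519 tilt [ 0.0015  0.0005 -1.    ] F [ 0.9607 10.3396  3.9688] w -0.3631126378617686 4.955954272008967
```

View pics/p1.png

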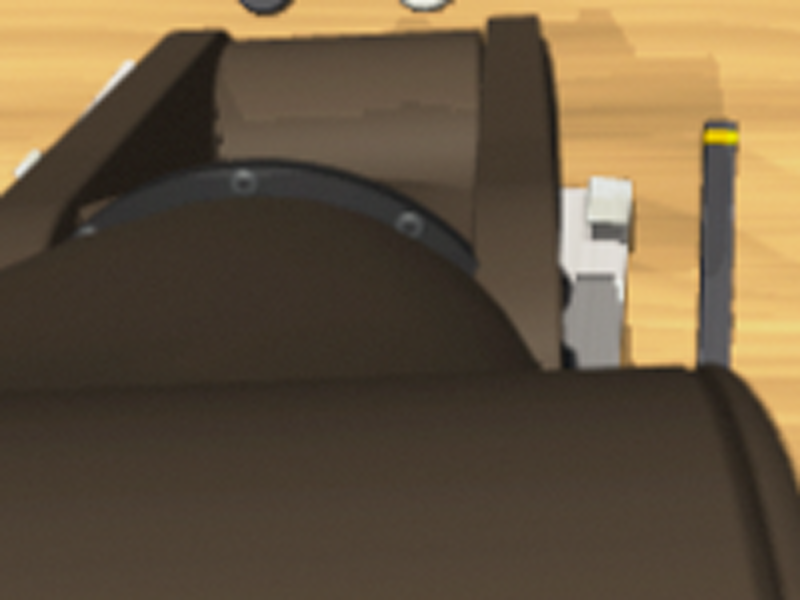

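The arm hides most of the base; its -y edge and claw (crop 610,205) are still about 17 px short of the fence and parallel to it. Continue.

{"op": "play_rows", "data": {
  "series": [
    [0, -0.08, 0, 0, 0, 0],
    [0, -0.08, 0, 0, 0, 0],
    [0, -0.08, 0, 0, 0, 0],
    [0, -0.08, 0, 0, 0, 0],
    [0, -0.04, 0, 0, 0, 0],
    [0, -0.03, 0, 0, 0, 0]
  ]
}}

```text
time_s: 5.28
ee_pos: [541.6, 11.8, 11.0]
eef_rot: [[-0.999, 0.049, 0.001], [0.049, 0.999, 0.0], [-0.001, 0.0, -1.0]]
contact_force: [1.4, 10.2, 6.0]
width: -0.2
grasp_force: 5.7
```

{"op": "play_rows", "data": {
  "series": [
    [0, -0.03, 0, 0, 0, 0],
    [0, -0.03, 0, 0, 0, 0]
  ]
}}

```text
time_s: 5.52
ee_pos: [541.3, 5.9, 11.0]
eef_rot: [[-0.999, 0.049, 0.001], [0.049, 0.999, 0.0], [-0.001, 0.0, -1.0]]
contact_force: [1.1, 9.9, 5.2]
width: -0.0
grasp_force: 5.8
```

```bash
python3 -c "
from h import *
tcp()
im=get_image('side');cv2.imwrite('pics/p2.png',cv2.resize(im[150:270,240:440],None,fx=4,fy=4,interpolation=2))"
```

```text
t 5.525 tcp fence [  0.1903 135.9249] z 10.960832661268224 yaw tool y rel fence y -0.028178180174411187 tilt [ 0.0012  0.0004 -1.    ] F [1.0793 9.8851 5.2499] w -0.032489413276761483 5.772859566568513
```

View pics/p2.png

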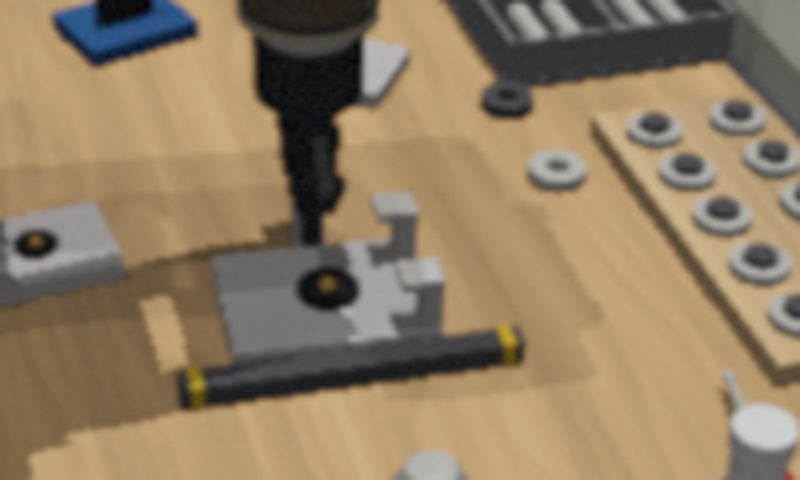

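Side view: base in front of the finger, close to the fence (fence crop ends (195,385) and (510,345)), with a few mm left. Press on until the force rises.

{"op": "play_rows", "data": {
  "series": [
    [0, -0.03, 0, 0, 0, 0],
    [0, -0.02, 0, 0, 0, 0]
  ]
}}

```text
time_s: 5.82
ee_pos: [539.6, 2.3, 10.8]
eef_rot: [[-0.999, 0.05, -0.001], [0.05, 0.999, 0.002], [0.002, 0.002, -1.0]]
contact_force: [-6.6, 40.4, 12.1]
width: -0.2
grasp_force: 20.8
```

{"op": "play_rows", "data": {
  "series": [
    [0, -0.02, 0, 0, 0, 0],
    [0, -0.01, 0, 0, 0, 0]
  ]
}}

```text
time_s: 6.08
ee_pos: [537.9, 0.9, 10.7]
eef_rot: [[-0.999, 0.05, -0.004], [0.05, 0.999, 0.003], [0.004, 0.003, -1.0]]
contact_force: [-10.7, 58.1, 17.9]
width: -0.1
grasp_force: 30.3
```

{"op": "play_rows", "data": {
  "series": [
    [0, 0, 0, 0, 0, 0],
    [0, 0.05, 0, 0, 0, 0],
    [0, 0.1, 0, 0, 0, 0],
    [0, 0.3, 0, 0, 0, 0],
    [0, 0.3, -0.5, 0, 0, 0],
    [0, 0.6, -0.5, 0, 0, 0],
    [0, 0.6, -0.5, 0, 0, 0],
    [0, 0.6, 0, 0, 0, 0]
  ],
  "claw": 0.7
}}

```text
time_s: 7.08
ee_pos: [553.7, 230.0, 144.2]
eef_rot: [[-0.999, 0.05, 0.006], [0.05, 0.999, 0.002], [-0.006, 0.002, -1.0]]
contact_force: [0.8, -0.1, -0.9]
width: 59.8
grasp_force: 0.0
```

```bash
python3 - <<'E'
from h import *
tcp()
im=get_image('top');cv2.imwrite('pics/p3.png',cv2.resize(im[160:260,300:400],None,fx=6,fy=6,interpolation=2))
E
```

```text
t 7.075 tcp fence [  1.6049 360.3108] z 144.19713526688483 yaw tool y rel fence y -0.07119427272299174 tilt [ 0.0056  0.0018 -1.    ] F [ 0.774  -0.0588 -0.8897] w 59.780511921213375 0.0
```

View pics/p3.png

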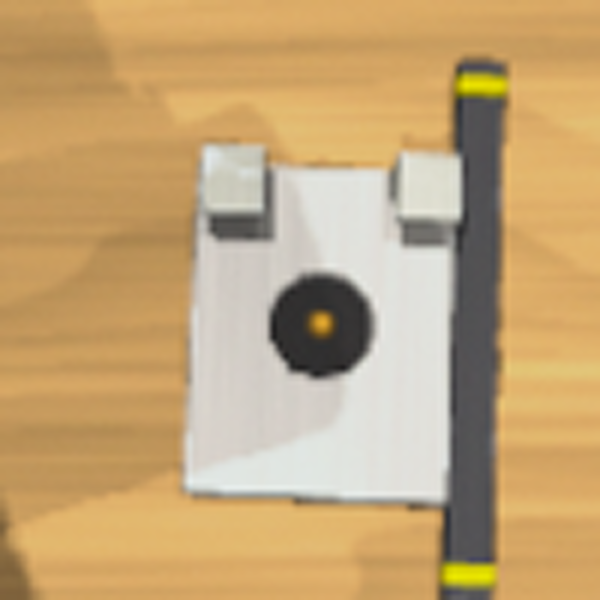

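Base now lies flush along the fence, disc at (322,325), pin at (321,322), between both stripes. Measure pin, and cover more closely.

```bash
python3 - <<'E'
from h import *
c=lambda u,v:(300+u/6-.42,160+v/6-.42)
for n,p,z in[("pin",(321,322),30),("disc",(322,325),25),("FL",(185,492),20),("FR",(447,501),20)]: print(n,fen(ray("top",c(*p),z)))
im=cv2.imread("pics/top0.png")
# cover corners model overlay fit: edge of top face via blue bright mask
hsv=cv2.cvtColor(im,cv2.COLOR_BGR2HSV)
b=cv2.inRange(hsv,(100,150,50),(125,255,255))
g=im.max(axis=2); t=b&(((g>95)*255).astype(np.uint8)); t=cv2.morphologyEx(t,cv2.MORPH_CLOSE,np.ones((9,9)))
for m,z in((t,16),):
    r=rect("top",m,z);print(fen(r[0]),r)
print(np.percentile(g[b>0],[5,25,50,75,95]))
cv2.imwrite("pics/cov.png",cv2.resize(im[210:270,160:215],None,fx=9,fy=9,interpolation=2))
E
```

```text
pin [-3.0338 65.288 ]
disc [-3.6546 64.601 ]
FL [-75.5374 118.9075]
FR [-74.29    10.0038]
[-84.2736 489.1195] ((474.13067626953125, 362.817138671875), (95.96827697753906, 77.72566986083984), 17.56709861755371)
[ 69. 103. 114. 116. 117.]
```

View pics/cov.png

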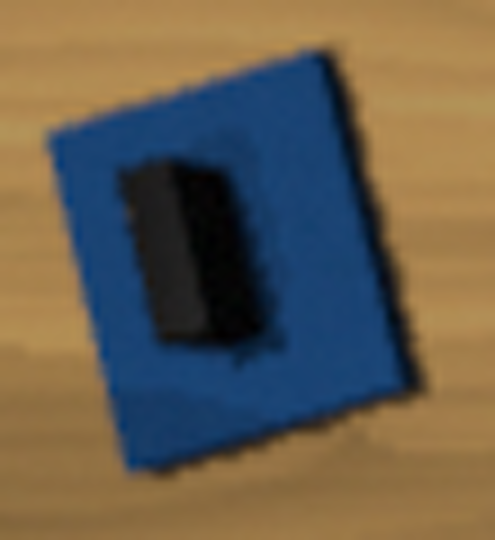

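```bash
python3 - <<'E'
from h import *
for p in[(165,253),(120,175),(175,160),(210,340),(157,340)]: print(fen(ray("top",(160+p[0]/9-.44,210+p[1]/9-.44),56)))
E
```

```text
[-84.6151 488.6704]
[-64.2313 503.3605]
[-59.5124 488.8183]
[-107.2133  473.8345]
[-107.8714  488.1669]
```

{"op": "play_rows", "data": {
  "series": [
    [0.215, 0.322, 0, 0, 0, 0],
    [0.215, 0.322, 0, 0, 0, 0],
    [0.215, 0.322, 0, 0, 0, 0],
    [0.215, 0.322, 0, 0, 0, 0],
    [0, 0, 0, 0.03, 0.08, 0],
    [0, 0, 0, 0, 0, -0.9],
    [0, 0, 0, 0, 0, -0.9],
    [0, 0, 0, 0, 0, -0.9]
  ]
}}

```text
time_s: 8.12
ee_pos: [472.6, 360.2, 140.4]
eef_rot: [[-0.99, -0.141, -0.006], [-0.141, 0.99, -0.002], [0.006, -0.001, -1.0]]
contact_force: [0.3, 0.4, 0.1]
width: 59.7
grasp_force: 0.0
```

{"op": "play_rows", "data": {
  "series": [
    [0, 0, 0, 0, 0, -0.9],
    [0, 0, 0, 0, 0, -0.9],
    [0, 0, 0, 0, 0, -0.57],
    [0, 0, 0, 0, 0, 0]
  ]
}}

```text
time_s: 8.62
ee_pos: [472.6, 360.4, 140.4]
eef_rot: [[-0.954, -0.3, -0.006], [-0.3, 0.954, -0.002], [0.006, -0.0, -1.0]]
contact_force: [-0.3, 0.5, 0.3]
width: 59.9
grasp_force: 0.0
```

```bash
python3 -c "
from h import *
tcp()"
```

```text
t 8.625 tcp fence [-85.7029 486.5899] z 140.4127466805521 yaw tool y rel fence y 20.212160842465302 tilt [-0.0057 -0.002  -1.    ] F [-0.2564  0.4809  0.2529] w 59.87107672355253 0.0
```

{"op": "play_rows", "data": {
  "series": [
    [-0.02, 0.017, 0, 0, -0.085, 0],
    [0, 0, 0.4, 0, 0, 0],
    [0, 0, 0.4, 0, 0, 0],
    [0, 0, 0.25, 0, 0, 0],
    [0, 0, 0.12, 0, 0, 0],
    [0, 0, 0, 0, 0, 0]
  ]
}}

```text
time_s: 9.38
ee_pos: [473.4, 363.3, 23.0]
eef_rot: [[-0.954, -0.3, -0.001], [-0.3, 0.954, -0.001], [0.001, -0.0, -1.0]]
contact_force: [-0.7, -0.1, -0.7]
width: 59.3
grasp_force: 0.0
```

```bash
python3 -c "
from h import *
tcp()"
```

```text
t 9.375 tcp fence [-85.0076 489.5869] z 23.006672910606255 yaw tool y rel fence y 20.248813272048483 tilt [-0.0006 -0.0005 -1.    ] F [-0.696  -0.1216 -0.7367] w 59.28180947300797 0.0
```

{"op": "play_rows", "data": {
  "series": [
    [0, 0, 0, 0, 0, 0],
    [0, 0, 0, 0, 0, 0],
    [0, 0, 0, 0, 0, 0],
    [0, 0, 0, 0, 0, 0],
    [0, 0, -0.1, 0, 0, 0],
    [0, 0, -0.3, 0, 0, 0],
    [0, 0, -0.4, 0, 0, 0],
    [0, 0, -0.3, 0, 0, 0]
  ],
  "claw": 0,
  "force": 100
}}

```text
time_s: 10.38
ee_pos: [473.6, 363.6, 135.3]
eef_rot: [[-0.954, -0.3, 0.001], [-0.3, 0.954, 0.0], [-0.001, 0.0, -1.0]]
contact_force: [0.1, 0.7, -4.2]
width: 14.6
grasp_force: 97.9
```

{"op": "play_rows", "data": {
  "series": [
    [0, 0, 0, 0, 0, 0.844],
    [0, 0, 0, 0, 0, 0.844],
    [0, 0, 0, 0, 0, 0.844],
    [0, 0, 0, 0, 0, 0.844],
    [0, 0, 0, 0, 0, 0.844],
    [0, 0, 0, 0, 0, 0.844],
    [0, 0, 0, 0, 0, 0]
  ]
}}

```text
time_s: 11.25
ee_pos: [473.3, 363.4, 133.7]
eef_rot: [[-0.999, 0.048, -0.0], [0.048, 0.999, -0.0], [0.0, -0.0, -1.0]]
contact_force: [0.1, 0.2, -4.6]
width: 14.8
grasp_force: 97.9
```

```bash
python3 -c "
from h import *
tcp()"
```

```text
t 11.25 tcp fence [-85.1168 489.6614] z 133.67552962200662 yaw tool y rel fence y 0.030608396439458084 tilt [-0.0001 -0.0001 -1.    ] F [ 0.0762  0.1826 -4.6077] w 14.8315761972041 97.91622877120972
```

{"op": "play_rows", "data": {
  "series": [
    [-0.03, -0.5, 0, 0, 0, 0],
    [-0.03, -0.5, 0, 0, 0, 0],
    [-0.03, -0.5, 0, 0, 0, 0],
    [-0.03, -0.5, 0, 0, 0, 0],
    [-0.03, -0.5, 0, 0, 0, 0],
    [-0.03, -0.5, 0, 0, 0, 0],
    [-0.03, -0.5, 0, 0, 0, 0],
    [-0.03, -0.5, 0, 0, 0, 0]
  ]
}}

```text
time_s: 12.25
ee_pos: [478.1, -38.8, 133.7]
eef_rot: [[-0.999, 0.047, 0.001], [0.047, 0.999, -0.0], [-0.001, -0.0, -1.0]]
contact_force: [0.6, -0.1, -5.5]
width: 14.6
grasp_force: 99.0
```

{"op": "play_rows", "data": {
  "series": [
    [0, -0.246, 0, 0, 0, 0],
    [0, 0, 0.3, 0, 0, 0],
    [0, 0, 0.2, 0, 0, 0],
    [0, 0, 0, 0, 0, 0]
  ]
}}

```text
time_s: 12.75
ee_pos: [476.0, -61.7, 82.6]
eef_rot: [[-0.999, 0.047, -0.002], [0.047, 0.999, 0.0], [0.002, 0.0, -1.0]]
contact_force: [0.2, 0.2, -5.2]
width: 14.3
grasp_force: 99.0
```

```bash
python3 - <<'E'
from h import *
tcp()
a=get_image('top');b=get_image('side')
A=cv2.resize(a[160:260,290:390],None,fx=4,fy=4,interpolation=2);B=cv2.resize(b[140:240,270:370],None,fx=4,fy=4,interpolation=2)
cv2.imwrite('pics/p4.png',np.hstack([A,B]));cv2.imwrite('pics/side4.png',b)
E
```

```text
t 12.75 tcp fence [-61.761   65.1731] z 82.60868653176864 yaw tool y rel fence y 0.07077410645994266 tilt [-0.0023  0.0004 -1.    ] F [ 0.2103  0.2063 -5.169 ] w 14.278789439273629 99.00499105453491
```

View pics/p4.png

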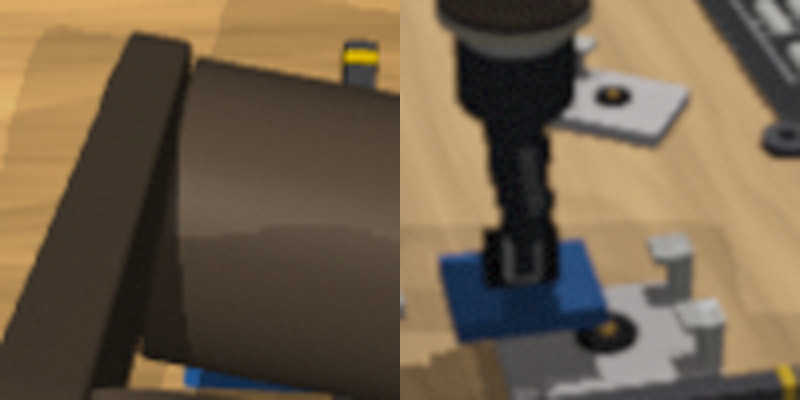

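Side view: cover held level, top-face corners about (40,258),(60,330),(207,308),(183,240), pin tip (208,328) in the right-hand crop. Compare with the predicted projection.

```bash
python3 - <<'E'
from h import *
P=lambda f,z:np.r_[FC+fx*f[0]+fy*f[1],z]
o=get_obs();t=fen(o['ee_pos']);zt=o['ee_pos'][2]-23+16
cr=lambda p:((p-np.array([270,140])+.375)*4).round(1)
for s,n in(((-50,40),"LB"),((-50,-40),"LF"),((50,-40),"RF"),((50,40),"RB")): print(n,cr(proj("side",P(t+np.array(s),zt))))
print("pin",cr(proj("side",P((-3.2,65.1),30))))
for s in((56,26),(56,53),(42,-27),(42,-53)): print("claw top front",cr(proj("side",P((-5.2+s[0],65.1+s[1]),60))))
for u in [(40,258),(60,330),(207,308),(183,240)]:
    print(fen(ray("side",(270+u[0]/4-.375,140+u[1]/4-.375),zt))-t)
print(fen(ray("side",(270+208/4-.375,140+328/4-.375),30)))
E
```

```text
LB [[ 35.  251.9]]
LF [[ 53.5 322.4]]
RF [[207.8 302.7]]
RB [[181.7 234.4]]
pin [[204.9 323.2]]
claw top front [[274.  255.6]]
claw top front [[264.3 233.9]]
claw top front [[273.5 303.2]]
claw top front [[283.5 326.4]]
[-47.8014  32.2668]
[-47.2339 -48.7464]
[ 48.2531 -45.4304]
[49.4363 33.1991]
[-2.31   59.4287]
```

{"op": "play_rows", "data": {
  "series": [
    [0, 0, 0.15, 0, 0, 0],
    [0, 0, 0.126, 0, 0, 0],
    [0, 0, 0, 0, 0, 0],
    [-0.1, 0, 0, 0, 0, 0],
    [-0.1, 0, 0, 0, 0, 0],
    [-0.1, 0, 0, 0, 0, 0],
    [-0.1, 0, 0, 0, 0, 0],
    [0, 0, 0, 0, 0, 0]
  ]
}}

```text
time_s: 13.85
ee_pos: [517.9, -63.8, 55.8]
eef_rot: [[-0.999, 0.048, 0.001], [0.048, 0.999, -0.0], [-0.001, -0.0, -1.0]]
contact_force: [-0.1, -0.1, -5.0]
width: 14.7
grasp_force: 99.1
```

```bash
python3 -c "
from h import *
tcp()"
```

```text
t 13.85 tcp fence [-19.8018  65.1306] z 55.788383757433685 yaw tool y rel fence y 0.022442278180235375 tilt [ 0.0009 -0.0002 -1.    ] F [-0.1449 -0.0534 -5.0436] w 14.656921247079373 99.13981318473816
```

{"op": "play_rows", "data": {
  "series": [
    [-0.08, 0, 0, 0, 0, 0],
    [-0.087, 0, 0, 0, 0, 0],
    [0, 0, 0, 0, 0, 0],
    [0, 0, 0.02, 0, 0, 0],
    [0, 0, 0.02, 0, 0, 0],
    [0, 0, 0.02, 0, 0, 0],
    [0, 0, 0, 0, 0, 0]
  ]
}}

```text
time_s: 14.72
ee_pos: [533.4, -64.5, 49.6]
eef_rot: [[-0.999, 0.048, -0.0], [0.048, 0.999, 0.0], [0.0, -0.0, -1.0]]
contact_force: [0.1, 0.5, -5.0]
width: 14.7
grasp_force: 99.7
```

```bash
python3 -c "
from h import *
tcp()"
```

```text
t 14.725 tcp fence [-4.309  65.1682] z 49.57889714951016 yaw tool y rel fence y 0.009406847150175764 tilt [-0.0003  0.     -1.    ] F [ 0.1439  0.5065 -5.0082] w 14.653449003098052 99.65937852859497
```

The cover is below the pin's nose without contact, so the hole has caught. Press down.

{"op": "play_rows", "data": {
  "series": [
    [0, 0, 0.02, 0, 0, 0],
    [0, 0, 0.02, 0, 0, 0],
    [0, 0, 0.015, 0, 0, 0],
    [0, 0, 0, 0, 0, 0]
  ]
}}

```text
time_s: 15.22
ee_pos: [533.5, -64.6, 44.5]
eef_rot: [[-0.999, 0.048, 0.0], [0.048, 0.999, -0.0], [-0.0, -0.0, -1.0]]
contact_force: [-3.7, -0.3, 8.7]
width: 14.6
grasp_force: 101.4
```

{"op": "play_rows", "data": {
  "series": [
    [0, 0, 0.01, 0, 0, 0],
    [0, 0, 0.005, 0, 0, 0],
    [0, 0, 0, 0, 0, 0]
  ]
}}

```text
time_s: 15.6
ee_pos: [533.5, -64.6, 44.4]
eef_rot: [[-0.999, 0.048, 0.001], [0.048, 0.999, -0.0], [-0.001, -0.0, -1.0]]
contact_force: [-11.8, 1.0, 40.8]
width: 14.6
grasp_force: 106.6
```

```bash
python3 -c "
from h import *
tcp()"
```

```text
t 15.6 tcp fence [-4.2115 65.115 ] z 44.36762561477062 yaw tool y rel fence y 0.013427788943544619 tilt [ 0.0006 -0.0002 -1.    ] F [-11.753    0.9916  40.8255] w 14.574715758829043 106.60278081893921
```

{"op": "play_rows", "data": {
  "series": [
    [0.005, 0, -0.009, 0, 0, 0],
    [0, 0, 0, 0, 0, 0],
    [0, 0, 0, 0, 0, 0]
  ]
}}

```text
time_s: 15.98
ee_pos: [533.5, -64.6, 44.4]
eef_rot: [[-0.999, 0.048, 0.001], [0.048, 0.999, -0.0], [-0.001, -0.0, -1.0]]
contact_force: [-4.2, 0.7, 16.6]
width: 14.6
grasp_force: 102.7
```

```bash
python3 - <<'E'
from h import *
tcp()
b=get_image('side')
cv2.imwrite('pics/p5.png',cv2.resize(b[170:260,270:390],None,fx=6,fy=6,interpolation=2))
P=lambda f,z:np.r_[FC+fx*f[0]+fy*f[1],z]
cr=lambda p:((p-np.array([270,170])+.42)*6).round(1)
t=np.array([-3.2,65.1])
for s in((-50,40),(-50,-40),(50,-40)): print(cr(proj("side",P(t+np.array(s),36))),cr(proj("side",P(t+np.array(s),20))))
E
```

```text
t 15.975 tcp fence [-4.2346 65.1261] z 44.379775213241906 yaw tool y rel fence y 0.013014909447885992 tilt [ 0.001  -0.0002 -1.    ] F [-4.1836  0.6852 16.6051] w 14.601626955996625 102.70958304405212
[[181.6 256.9]] [[182.2 285.1]]
[[215.4 362.8]] [[215.8 391.7]]
[[438.3 333.2]] [[437.1 361.9]]
```

View pics/p5.png

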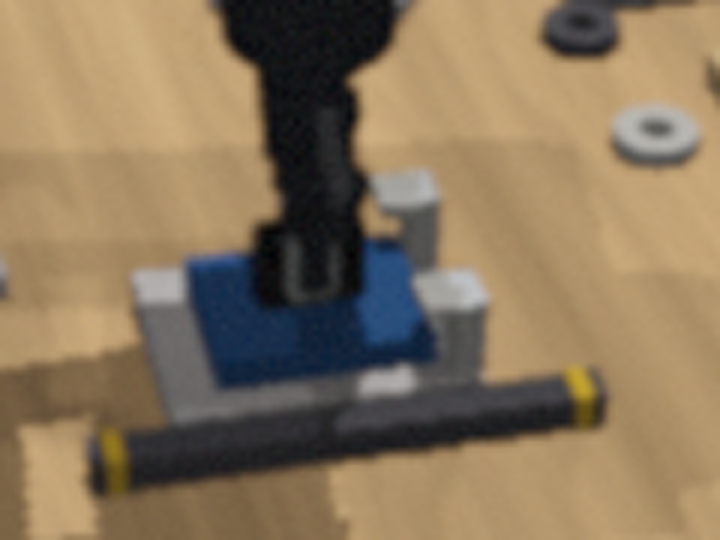

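The cover sits flat on the base under both claws, square (cover front edge (220,380)–(435,355), parallel to the slab and fence). It is pressed with about 21 N. Hand in.

```bash
python3 -c "
from h import *
print(finish_job()); tcp()"
```

```text
the job is handed in; nothing more can be done
None
the job is handed in; nothing more can be done
```

I handed the job in at about 16 s: the base lies flush along the fence between the marks, and the cover is over the pin, under both claws and held flat with about 21 N. No verdict was returned.

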